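# Hold a ceramic sample flush on the sloped window of a reflectance meter

## Robot

A 6-joint arm with a two-finger parallel gripper is mounted at the origin on the work surface. World frame = base frame: x ahead of the robot, y to its left, z up, the work surface at z = 0. Lengths are in mm, angles in rad, forces in N, time in s.
With the tool pointing down it reaches from about 350 to 975 mm from the base axis. Payload 4.9 kg.
Tool frame: the origin (TCP) lies on the centre line of the jaws, within the pads' length; the fingertips stand 22 mm ahead of it and the grasp point (between the pads) lies 3 mm ahead of it; z points along the fingers, y is the line along which they close (so a half turn about z gives the same grasp; the last joint's range is limited). The gripper opens to 85 mm and grips with 20 to 120 N. Pads are 22 mm wide; open, the fingers measure 114 mm over their backs; the gripper's body (76 mm by 85 mm) begins 54 mm behind the grasp point. The pads swing forward as they close: fully open they stand 13 mm farther back than shut.
Start: joints at [-1.298, 0.053, 1.613, -0, 1.476, -0.119], TCP at [238.651, -577.622, 253.304] pointing down, gripper open.
Joint ranges: [-3.01, 3.01], [-1.01, 2.22], [0.06, 2.58], [-1.02, 4.17], [0.09, 2.62], [-3.14, 3.14]. Speed limits (rad/s): [2.57, 2.57, 3.14, 3.14, 3.14, 3.14].

## Interface

Orientations are given as a unit quaternion [x, y, z, w].
In Python, from workcell import env gives the robot as it stands.
- The arm moves only by the tool send_rows, never from a script. Its argument "motion" is a list of rows, each a list of 2 entries, a list of its own where there are three numbers: the shift along the tool's x, y, z in m, then the turn about the tool's z in degrees. A call has exactly 10 rows; each row is the pose to reach, as a shift and turn from the pose commanded when the call began, along the tool's axes at that moment; what a row does not reach only later rows make up. A row lasts 1/8 s, in which the tool goes at most 62.5 mm and 10.7 degrees, less where a joint would pass 70% of its speed; a pose out of reach is approached as far as the arm can. A call with a gripper value outside its range is refused whole. "gripper" is the finger opening in m, from 0 to 0.0854, set as the call begins (left out, the last holds). The fingers move at their own pace and stop on an object; the grip force is fixed at half the most. Time passes only in rows, so rows that repeat a pose let the fingers close, or fill a call up. It gives the time, the measured TCP pose, the force, the opening and the grip force at its end, in the units of the state.
- env.read_state(): the state, without advancing time (a new reading comes with each control period).
- env.read_camera(name): name is "side" or "top"; returns (picture, depth): 400x640x3 uint8, blue, green, red; 400x640 float32, mm along the optical axis (not along the pixel's ray), 0 where there is no reading.
- env.camera_info(name): a dict with "fx", "fy", "cx", "cy" (pixels), "k1" (the pictures are not rectified: a ray, as slopes to the right and down, at radius r is drawn at 1 + k1 r^2 times it, then the intrinsics apply), "R" (3x3) and "t" (3): a world point X has camera coordinates R X + t. Camera axes: x right, y down, z forward; pixel columns grow to the right and rows downward; lengths in mm; the calibration is good to about 2 mm. A picture is of the moment at which its call begins. camera_info takes no time and is no camera call.
- env.hand_in(): hands the job in; it is judged then, once.
The state is a dict: "time_s": time; "joint_positions": joint angles; "dq": joint speeds; "tau": joint torques, N m; "eef_pos": TCP position; "tcp_rot": TCP orientation; "contact_force": force on the tool from outside, world axes, zero at the start; "moment": the same for the moment, N m; "finger_gap": opening from 0.0 (shut) to 1.0 (fully open); "grasp_force": force on a finger pad.
Only numpy, scipy, OpenCV 4.12 (cv2) and the standard library are available. Lean on these libraries where they do the work, as an engineer would, in place of code of your own. Each camera call takes 0.05 s, during which the arm holds its last target. There are 200 camera calls.

## Task

Gently pick up the brittle ceramic sample tile that has the straight bar grip (not the one with the round knob) and hold its bare underside flush, centred and square on the black sloped window of the reflectance meter, tilting the tile to the slope and pressing lightly until the sprung window gives about 5 mm without bottoming. Keep the squeeze light (no more than about 20 N on each finger). The program finishes while still holding the tile pressed there; do not let go, and leave everything else where it stands.

Things in the scene. Friction and masses are not known exactly. Their poses are not given: they have to be found in the camera images.
- slide: white ceramic sample tile 60 x 44 x 6 mm (x, y, z), about 60 g, on the pad (at either end of it) with a black bar grip standing on its back: 30 mm along x, 12 mm thick along y, reaching from 6 to 40 mm above the underside. Origin: centre of the bare underside; z up through the bar. Grip the bar across its 12 mm at mid length, fingertips above the tile's 6 mm
- pad: black rubber mat 120 x 220 x 10 mm lying on the bench, fixed; origin centre of its underside. The two tiles lie on it, about 100 mm apart along its y
- meter: white reflectance meter on a lowered lab jack, fixed; jack 170 x 150 mm (x, y), two fork arms reach 138 mm high. Origin: centre of the jack's underside; front (-x) roughly to the robot. The fork holds a grey head on a stiff axle (along meter y, 122 mm above the origin) set at a slope of 0.2 to 0.6 rad that stays put when lightly pressed; its window looks up and to the front
- window_face (a point): centre of the flat face of the black window plate, 64 x 50 mm (x, y), on top of the sloped head, 37 mm from the axle, clear above. z points out of the face (up and to the meter's front), y along the axle, x up the slope. The point moves with the plate as it is pressed in; the plate does not rock: a tile at a wrong tilt bears on one edge only and twists the tool
- window (a joint): how far the sprung window plate is pressed into the head along its own normal, m: 0 out, 0.010 bottomed. Spring: about 1 N to start, then 0.7 N per mm (4.5 N at 5 mm)
- knob_tile: tile with a round knob, 60 x 44 x 6 mm, on the pad; leave alone; origin: centre of its underside
- vial1: amber vial, 24 mm across, 55 mm tall, behind the pad; origin: centre of its underside
- vial2: second such vial behind the pad; origin: centre of its underside
- vial3: third such vial, in front of the meter; origin: centre of its underside
- beaker: empty glass beaker, 72 mm across, 85 mm tall; origin: centre of its underside
- bottle: amber bottle, 60 mm across, 130 mm tall; origin: centre of its underside
- jar: low white jar, 52 mm across, 60 mm tall; origin: centre of its underside
Things that resemble listed ones, but are neither listed nor needed, are in the scene too. What is shaped like the slide but orange is not meant.

How it is judged:
By the outcome, as a careful person would: the job done as asked, in the order asked, and still so for the second after the job is handed in, while the arm keeps its last pose, push and grip.
It also fails if it takes over 45 s, if anything falls off the work surface, if the arm or the gripper's body presses on something with over 40 N, if the wrist force passes 120 N, or if a joint passes its speed limit or range.

## Working session

There is one attempt and no reset: what is moved stays moved. The work goes in short steps, Python scripts to look and compute and a tool call to move; the robot and the scene stay as the last step left them, time stands still between calls to the robot, and variables do not carry over. Pictures are saved under pics/ and viewed, at most 10 in all, crops included, and the job is handed in when it is done.

Besides the shell and the picture viewer there is one more tool, called after "Call:" as name(argument=value, ...) on one line, values as JSON. send_rows: Moves the arm, as the interface text tells. Its arguments: {"type":"object","properties":{"motion":{"type":"array"},"gripper":{"type":"number"}},"required":["motion"]}

```bash
ls -la; mkdir -p pics; cat > h.py <<'E'
import numpy as np, cv2
from workcell import env
def K(n):
    c=env.camera_info(n); return c,np.array(c["R"]),np.array(c["t"])
def ray(n,u,v):
    c,R,t=K(n); x,y=(u-c["cx"])/c["fx"],(v-c["cy"])/c["fy"]; a,b=x,y
    for _ in range(20):
        s=1+c["k1"]*(a*a+b*b); a,b=x/s,y/s
    return a,b
def world(n,u,v,d):
    c,R,t=K(n); a,b=ray(n,u,v)
    return np.stack([a*d,b*d,d+0*a],-1).dot(R)-R.T@t
def proj(n,X):
    c,R,t=K(n); p=np.atleast_2d(X)@R.T+t; a,b=p[:,0]/p[:,2],p[:,1]/p[:,2]; s=1+c["k1"]*(a*a+b*b)
    return np.stack([c["fx"]*a*s+c["cx"],c["fy"]*b*s+c["cy"]],-1)
def cloud(n,D):
    v,u=np.mgrid[:400,:640].astype(float); return world(n,u,v,D)
def tri(pts):
    A=np.zeros((3,3));b=np.zeros(3);L=[]
    for n,u,v in pts:
        c,R,t=K(n);a,e=ray(n,u,v);d=R.T@np.array([a,e,1]);d/=np.linalg.norm(d);o=-R.T@t
        P=np.eye(3)-np.outer(d,d);A+=P;b+=P@o;L.append((P,o))
    X=np.linalg.solve(A,b); return X,[np.linalg.norm(P@(X-o)) for P,o in L]
E
python3 - <<'E'
from h import *
s=env.read_state(); print(s)
for n in("top","side"):
    p,d=env.read_camera(n); cv2.imwrite(f"pics/{n}0.png",p); np.savez(f"{n}0.npz",p=p,d=d)
    c,R,t=K(n); print(n,c["fx"],c["k1"],(-R.T@t).round(),R[2].round(2))
E
```

```text
total 12
drwxr-xr-x  3 agent agent 4096 Nov 28 21:55 .
drwxr-xr-x 23 root  root  4096 Nov 28 21:55 ..
drwxr-xr-x  2 agent agent 4096 Nov 28 21:55 pics
{'time_s': 0.0, 'joint_positions': array([-1.29800936e+00,  5.33507415e-02,  1.61432496e+00, -9.31776112e-07,
        1.47601644e+00, -1.18978701e-01]), 'dq': array([-0.00156002,  0.00294673, -0.00063417,  0.00125593, -0.00133178,
        0.00089823]), 'tau': array([-5.83497786e-04, -3.93681085e+01, -3.70178425e+01, -1.57609684e-04,
        6.97144977e-03, -4.54505425e-05]), 'eef_pos': array([ 238.48906802, -577.06541421,  252.04828289]), 'tcp_rot': array([ 9.80875674e-01,  1.94632498e-01, -8.11124771e-05, -1.04660565e-03]), 'contact_force': array([ 0.05185065,  0.15856457, -0.43662   ]), 'moment': array([ 0.00169225, -0.00198414, -0.02723243]), 'grasp_force': 0.0, 'finger_gap': 0.9956028312749695}
top 516.2127448262594 -0.0038924967124396672 [ 441.   58. 1412.] [ 0.12 -0.   -0.99]
side 509.63866437812055 -0.03285365216966406 [ 253. -740.  959.] [ 0.26  0.68 -0.69]
```

View pics/top0.png

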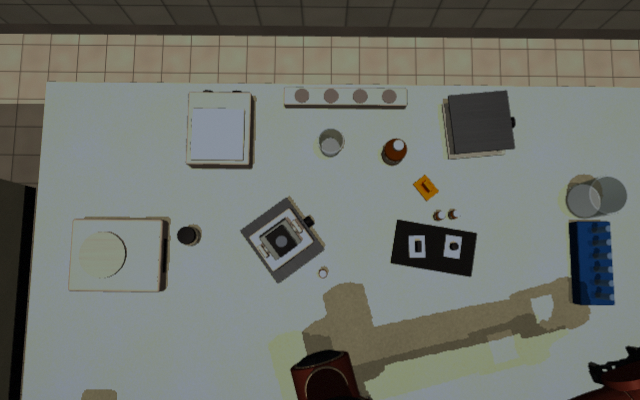

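View pics/side0.png

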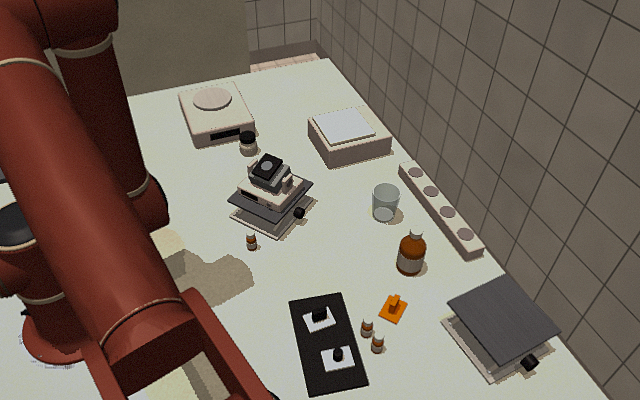

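Top view: pad at (434,248) with two white tiles. The left one (418,246) carries a dark bar and the right one (453,247) a round knob. There is also an orange look-alike at (426,187), and the meter is at (283,240). The side view shows the bar tile at (319,318), the knob tile at (338,357) and the meter window at (267,166). I'll confirm the bar tile in an enlarged crop and measure.

```bash
python3 - <<'E'
from h import *
T=np.load("top0.npz");S=np.load("side0.npz")
a=cv2.resize(T["p"][190:290,230:330],(390,390),interpolation=2);b=cv2.resize(T["p"][205:290,385:485],(400,340),interpolation=2)
c=cv2.resize(S["p"][140:250,220:320],(390,429)[:2],interpolation=2)[:200];
r1=np.zeros((390,800,3),np.uint8);r1[:,:390]=a;r1[:340,400:]=b
c=cv2.resize(S["p"][145:205,225:315],(300,200));d=cv2.resize(S["p"][290:370,290:370],(200,200))
r=np.zeros((600,800,3),np.uint8);r[:390]=r1;r[395:595,:300]=c;r[395:595,310:510]=d
cv2.imwrite("pics/crop1.png",r)
for n,Z in(("top",T),("side",S)):
    C=cloud(n,Z["d"]); np.save(n+"c.npy",C)
C=np.load("topc.npy")
np.set_printoptions(linewidth=200)
for u,v in[(418,246),(418,238),(412,246),(453,246),(453,238),(434,246),(400,230),(281,240),(281,235),(275,240),(290,240),(281,250),(323,272)]:
    print(u,v,C[v,u].round(1))
C=np.load("sidec.npy")
for u,v in[(319,314),(326,325),(310,320),(338,352),(350,362),(267,166),(330,335)]: print(u,v,C[v,u].round(1))
E
```

```text
418 246 [ 489.6 -192.8   51.8]
418 238 [ 512.4 -199.5   17.2]
412 246 [ 490.8 -183.2   16.4]
453 246 [ 490.7 -287.1   43.3]
453 238 [ 513.2 -294.3   16.9]
434 246 [ 491.3 -242.9   14.8]
400 230 [ 534.5 -153.     4.4]
281 240 [497.6 159.  157.9]
281 235 [509.6 159.2 158.7]
275 240 [497.4 173.5 158.4]
290 240 [498.1 137.7 150.3]
281 250 [473.7 159.4 147.7]
323 272 [420.   56.4  57.3]
319 314 [ 487.6 -200.2   44.2]
326 325 [ 498.  -214.8   17.9]
310 320 [ 471.3 -190.9   16.9]
338 352 [ 490.5 -292.7   42.4]
350 362 [ 510.9 -308.5   16.2]
267 166 [494.9 156.5 159.5]
330 335 [ 498.4 -236.2   11.5]
```

View pics/crop1.png

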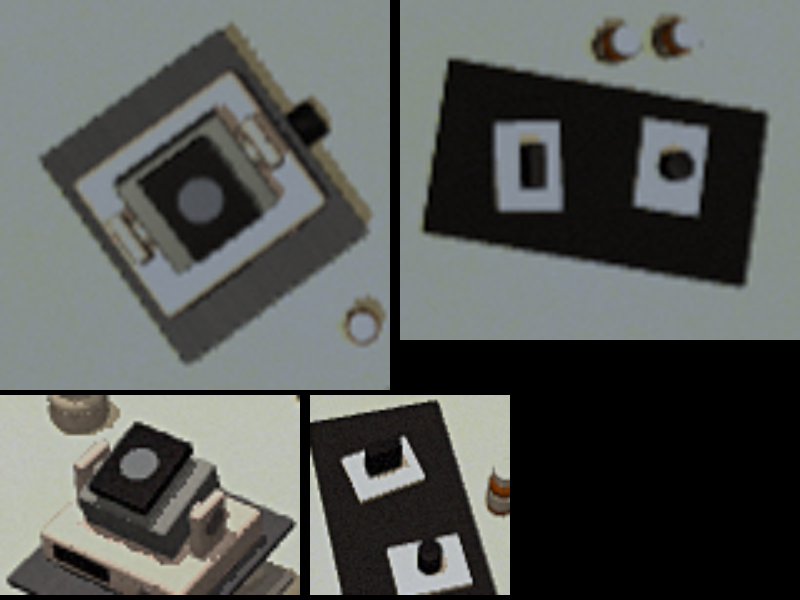

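The crop confirms it: the bar tile is the left one (top 418,246), with a straight black bar along world x. The right one carries a round knob. The meter's window is the black plate with a grey disc at top (281,240). Now precise fits.

```bash
cat > fit.py <<'E'
from h import *
np.set_printoptions(linewidth=200,suppress=True)
def rect(P): 
    r=cv2.minAreaRect(P.astype(np.float32)); return np.round(r[0],1),np.round(r[1],1),round(r[2],1)
if __name__=="__main__":
  W={}
  for n in("top","side"):
    Z=np.load(n+"0.npz");C=np.load(n+"c.npy");g=Z["p"].max(2).astype(int);d=Z["d"]>0
    # tile
    near=d&(abs(C[...,0]-490)<55)&(abs(C[...,1]+197)<45)&(C[...,2]>5)
    m=near&(g>90)&(C[...,2]<26); k=cv2.connectedComponents(m.astype(np.uint8))[1]
    m=k==np.argmax(np.bincount(k[k>0])); P=C[m]; print(n,"tile",m.sum(),P.mean(0).round(1),"z",np.median(P[:,2]).round(1),rect(P[:,:2]))
    # rect by ray-plane z=16
    m2=near&(C[...,2]>30);Q=C[m2]; print("  bar",m2.sum(),"ztop",np.percentile(Q[:,2],[50,80,95]).round(1),rect(Q[Q[:,2]>40][:,:2]))
    pad=C[d&(abs(C[...,0]-490)<110)&(abs(C[...,1]+242)<140)&(g<45)&(C[...,2]>3)&(C[...,2]<22)];print("  pad",np.median(pad[:,2]),rect(pad[:,:2]))
    # window: black pixels + disc
    m=d&(abs(C[...,0]-497)<50)&(abs(C[...,1]-158)<50)&(C[...,2]>135)
    m&=(g<60)
    k=cv2.connectedComponents(cv2.erode(m.astype(np.uint8),np.ones((2,2))))[1]; m=k==np.argmax(np.bincount(k[k>0]))
    P=C[m];
    for _ in range(5):
        c=P.mean(0);nn=np.linalg.svd(P-c)[2][2];nn*=np.sign(nn[2]);r=(P-c)@nn;P=P[abs(r)<4]
    yaw=np.arctan2(-nn[1],-nn[0]);th=np.arccos(nn[2])
    xw=np.array([np.cos(yaw)*np.cos(th),np.sin(yaw)*np.cos(th),np.sin(th)]);yw=np.cross(nn,xw)
    uv=(P-c)@np.c_[xw,yw];R=rect(uv);ctr=c+R[0]@np.c_[xw,yw].T
    print("  win",len(P),c.round(1),"n",nn.round(3),"slope",th.round(3),"yaw",yaw.round(3),R,"ctr",ctr.round(1),"rms",r.std().round(2))
E
python3 fit.py
```

```text
top tile 280 [ 490.3 -195.1   15.2] z 15.1 (array([ 491.1, -196.4]), array([59.8, 45.2]), 0.6)
  bar 70 ztop [47.5 50.1 52.1] (array([ 488.5, -196.1]), array([12.1, 29.2]), 88.7)
  pad 9.288316960540442 (array([ 508.9, -246.5]), array([218.5, 161.7]), 80.8)
  win 305 [496.  158.4 156.8] n [-0.202 -0.165  0.966] slope 0.263 yaw 0.685 (array([-0.5, -0. ]), array([47.2, 60.2]), 87.8) ctr [495.6 158.1 156.7] rms 1.74
side tile 360 [ 487.2 -199.1   15.9] z 16.0 (array([ 490.2, -192.7]), array([62.9, 50.6]), 0.1)
  bar 151 ztop [48.  51.  52.5] (array([ 488.7, -195.4]), array([29.7, 13.9]), 3.9)
  pad 10.438310982717155 (array([ 485.8, -242.4]), array([221.1, 119.4]), 80.6)
  win 278 [494.3 155.6 157. ] n [-0.188 -0.178  0.966] slope 0.262 yaw 0.758 (array([1.7, 0.9]), array([47.9, 62.9]), 83.3) ctr [494.9 157.3 157.5] rms 1.72
```

Call:
send_rows(motion=[[[0.015, -0.01, 0.004], 1], [[0.053, -0.036, 0.014], 3], [[0.102, -0.069, 0.027], 6], [[0.151, -0.103, 0.04], 9], [[0.201, -0.136, 0.053], 12], [[0.25, -0.17, 0.066], 15], [[0.299, -0.203, 0.079], 18], [[0.341, -0.232, 0.09], 20], [[0.369, -0.251, 0.097], 22.2], [[0.378, -0.257, 0.1], 22.2]], gripper=0.045)

```text
time_s: 1.35
eef_pos: [490.0, -193.9, 152.2]
tcp_rot: [1.0, 0.004, -0.001, -0.0]
contact_force: [0.1, 0.3, -1.0]
finger_gap: 0.525
grasp_force: 0.0
```

```bash
cat >> h.py <<'E'
from scipy.spatial.transform import Rotation as Ro
def st(tgt=None):
    s=env.read_state(); M=Ro.from_quat(s["tcp_rot"]).as_matrix()
    print("t",round(s["time_s"],2),"pos",s["eef_pos"].round(1),"z",M[:,2].round(3),"yawx",np.degrees(np.arctan2(M[1,0],M[0,0])).round(2),"F",s["contact_force"].round(1),"M",s["moment"].round(3),"gap",round(s["finger_gap"]*85.4,2),"gf",s["grasp_force"],"q",s["joint_positions"].round(3))
    if tgt is not None: print("tool shift mm",(M.T@(np.array(tgt)-s["eef_pos"])).round(1))
    return s,M
E
python3 -c "
from h import *
st([490.5,-195.5,43])
p,d=env.read_camera('top');cv2.imwrite('pics/t1.png',p)"
```

```text
t 1.35 pos [ 490.  -193.9  152.2] z [-0.002  0.001 -1.   ] yawx 0.42 F [ 0.1  0.3 -1. ] M [ 0.066  0.004 -0.048] gap 44.86 gf 0.0 q [-0.518 -0.096  1.933 -0.     1.307  1.045]
tool shift mm [  0.7   1.7 109.2]
```

Call:
send_rows(motion=[[[0, 0.001, 0.01], 0], [[0.001, 0.002, 0.03], 0], [[0.001, 0.002, 0.05], 0], [[0.001, 0.002, 0.07], 0], [[0.001, 0.002, 0.085], 0], [[0.001, 0.002, 0.096], 0], [[0.001, 0.002, 0.104], 0], [[0.001, 0.002, 0.108], 0], [[0.001, 0.002, 0.109], 0], [[0.001, 0.002, 0.109], 0]])

```text
time_s: 2.65
eef_pos: [491.2, -197.9, 44.8]
tcp_rot: [1.0, 0.002, 0.0, 0.0]
contact_force: [0.1, 0.2, 0.3]
finger_gap: 0.525
grasp_force: 0.0
```

Call:
send_rows(motion=[[[0, 0, 0], 0], [[0, 0, 0], 0], [[0, 0, 0], 0], [[0, 0, 0], 0], [[0, 0, 0], 0], [[0, 0, 0], 0], [[0, 0, 0], 0], [[0, 0, 0], 0], [[0, 0, 0], 0], [[0, 0, 0], 0]], gripper=0.0135)

```text
time_s: 3.9
eef_pos: [490.9, -197.8, 44.3]
tcp_rot: [1.0, 0.002, -0.0, 0.0]
contact_force: [-0.6, -0.4, -0.3]
finger_gap: 0.153
grasp_force: 0.1
```

```bash
python3 -c "
from h import *
st([490.5,-195.5,43])
n,o=[],0
p,d=env.read_camera('side');cv2.imwrite('pics/s2.png',cv2.resize(p[200:380,190:420],(690,540)))"
```

```text
t 3.9 pos [ 490.9 -197.8   44.3] z [-0. -0. -1.] yawx 0.25 F [-0.6 -0.4 -0.3] M [ 0.032 -0.013  0.038] gap 13.02 gf 0.06711354246363044 q [-0.524  0.056  1.986 -0.     1.1    1.043]
tool shift mm [-0.4 -2.3  1.3]
```

View pics/s2.png

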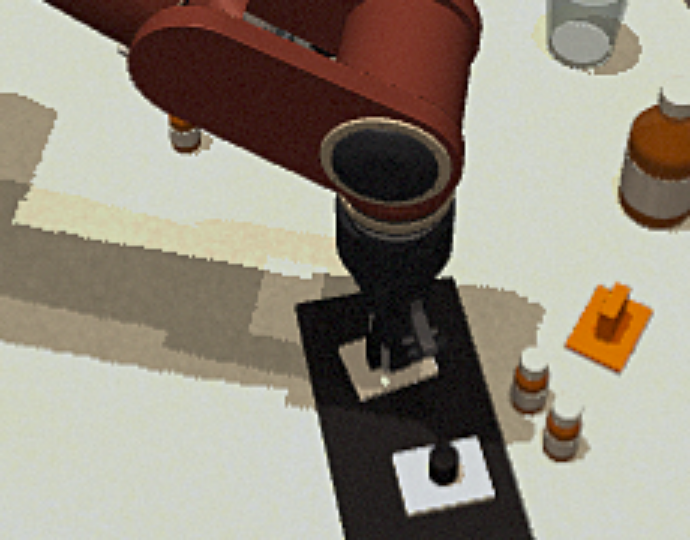

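The side crop shows the fingers straddling the bar (crop 385,345), with the knob tile clear at (445,465). Next I tighten the grip gently in steps.

Call:
send_rows(motion=[[[0, 0, 0], 0], [[0, 0, 0], 0], [[0, 0, 0], 0], [[0, 0, 0], 0], [[0, 0, 0], 0], [[0, 0, 0], 0], [[0, 0, 0], 0], [[0, 0, 0], 0], [[0, 0, 0], 0], [[0, 0, 0], 0]], gripper=0.0118)

```text
time_s: 5.2
eef_pos: [490.9, -197.8, 44.3]
tcp_rot: [1.0, 0.002, 0.0, 0.0]
contact_force: [0.6, -0.0, 0.5]
finger_gap: 0.14
grasp_force: 5.3
```

Call:
send_rows(motion=[[[0, 0, 0], 0], [[0, 0, 0], 0], [[0, 0, 0], 0], [[0, 0, -0.004], 0], [[0, 0, -0.015], 0], [[0, 0, -0.035], 0], [[0, 0, -0.06], 0], [[0, 0, -0.085], 0], [[0, 0, -0.097], 0], [[0, 0, -0.1], 0]], gripper=0.0115)

```text
time_s: 6.45
eef_pos: [491.3, -198.0, 145.4]
tcp_rot: [1.0, 0.002, 0.001, 0.0]
contact_force: [-0.5, 0.3, 0.2]
finger_gap: 0.139
grasp_force: 13.1
```

```bash
python3 -c "
from h import *
st()
p,d=env.read_camera('side');cv2.imwrite('pics/s3.png',cv2.resize(p[160:380,190:420],(690,600)));np.savez('s3.npz',p=p,d=d)"
```

```text
t 6.45 pos [ 491.3 -198.   145.4] z [ 0.002 -0.001 -1.   ] yawx 0.25 F [-0.5  0.3  0.2] M [ 0.018 -0.045 -0.04 ] gap 11.9 gf 13.144240379333496 q [-0.524 -0.084  1.934 -0.     1.29   1.043]
```

View pics/s3.png

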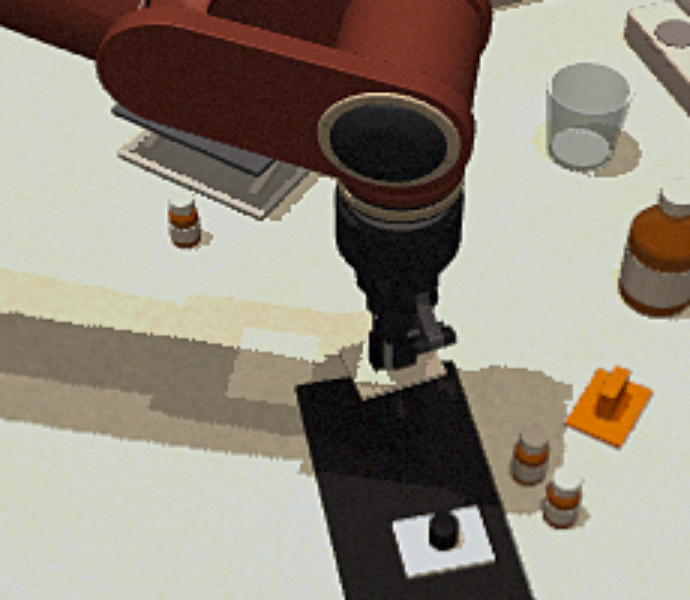

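Held at 13 N with a visible gap below. The moves can't command a tilt directly, but the interface says a pose out of reach is approached as far as the arm can. I'll go high over the clear left area, in the meter's slope plane, and see whether reaching out past the limit tilts the tool.

Call:
send_rows(motion=[[[0.003, -0.014, -0.012], -0.7], [[0.012, -0.055, -0.038], -2.5], [[0.024, -0.107, -0.07], -5], [[0.036, -0.16, -0.1], -7.5], [[0.048, -0.214, -0.125], -10], [[0.06, -0.268, -0.148], -12.5], [[0.07, -0.318, -0.165], -15], [[0.08, -0.36, -0.177], -17], [[0.086, -0.39, -0.183], -18.2], [[0.088, -0.398, -0.185], -18.5]])

```text
time_s: 7.75
eef_pos: [576.7, 203.0, 329.2]
tcp_rot: [0.986, 0.165, -0.0, -0.0]
contact_force: [1.5, 0.3, 0.2]
finger_gap: 0.137
grasp_force: 13.2
```

```bash
python3 -c "
from h import *
st([675,600,350])"
```

```text
t 7.75 pos [576.7 203.  329.2] z [-0.001  0.    -1.   ] yawx 18.94 F [1.5 0.3 0.2] M [-0.004 -0.011 -0.019] gap 11.71 gf 13.231872618198395 q [ 0.217 -0.013  1.554  0.     1.601  1.457]
tool shift mm [ 221.9 -343.6  -20.8]
```

Call:
send_rows(motion=[[[0.009, -0.014, -0.001], -0.7], [[0.033, -0.052, -0.003], -2.5], [[0.062, -0.096, -0.006], -5], [[0.091, -0.141, -0.009], -7.5], [[0.12, -0.186, -0.012], -10], [[0.149, -0.231, -0.015], -12.5], [[0.178, -0.275, -0.017], -14.5], [[0.202, -0.313, -0.019], -16.5], [[0.217, -0.336, -0.02], -17.6], [[0.222, -0.344, -0.021], -18]])

```text
time_s: 9.0
eef_pos: [676.7, 599.2, 347.7]
tcp_rot: [0.949, 0.316, -0.001, 0.0]
contact_force: [1.0, -0.2, -0.4]
finger_gap: 0.141
grasp_force: 13.2
```

```bash
python3 -c "
from h import *
st()
P,D=[],[]
for i in range(6):
    for n in('top','side'):
        p,d=env.read_camera(n);np.savez(f'{n}m{i}.npz',p=p,d=d)
"
```

```text
t 9.0 pos [676.7 599.2 347.7] z [-0.002 -0.001 -1.   ] yawx 36.81 F [ 1.  -0.2 -0.4] M [ 0.045  0.028 -0.014] gap 12.02 gf 13.242731988430023 q [0.642 0.736 0.596 0.    1.812 1.571]
```

Call:
send_rows(motion=[[[0.006, 0, 0], 0], [[0.014, 0, 0], 0], [[0.022, 0, 0], 0], [[0.03, 0, 0], 0], [[0.038, 0, 0], 0], [[0.046, 0, 0], 0], [[0.054, 0, 0], 0], [[0.062, 0, 0], 0], [[0.07, 0, 0], 0], [[0.078, 0, 0], 0]])

```text
time_s: 10.85
eef_pos: [735.3, 640.7, 342.2]
tcp_rot: [0.949, 0.315, -0.001, 0.0]
contact_force: [0.1, -0.1, -1.0]
finger_gap: 0.141
grasp_force: 13.2
```

```bash
python3 - <<'E'
from h import *
from fit import rect
st()
for n in("top","side"):
    D=np.array([np.load(f"{n}m{i}.npz")["d"] for i in range(6)]);g=np.mean([np.load(f"{n}m{i}.npz")["p"].max(2) for i in range(6)],0)
    ok=(D>0).all(0);C=cloud(n,np.median(D,0))
    m=ok&(abs(C[...,0]-497)<45)&(abs(C[...,1]-158)<45)&(C[...,2]>138)&(g<50)
    k=cv2.connectedComponents(m.astype(np.uint8))[1]; m=k==np.argmax(np.bincount(k[k>0]))
    cnt=cv2.findContours(m.astype(np.uint8),cv2.RETR_EXTERNAL,cv2.CHAIN_APPROX_NONE)[0][0]
    f=np.zeros(m.shape,np.uint8);cv2.drawContours(f,[cnt],-1,1,-1)
    e=cv2.erode(f,np.ones((5,5)))>0
    P=C[e&ok]
    for _ in range(5):
        c=P.mean(0);nn=np.linalg.svd(P-c)[2][2];nn*=np.sign(nn[2]);r=(P-c)@nn;P=P[abs(r)<4]
    for yaw in(.63,.644,.66):
        ax=np.array([np.cos(yaw),np.sin(yaw)]);s=np.c_[(P-c)[:,:2]@ax,(P-c)[:,2]]
        th=np.arctan(np.polyfit(s[:,0],s[:,1],1)[0])
    # silhouette contour rays intersected with plane
    v,u=np.nonzero(f);a,b=ray(n,u.astype(float),v.astype(float));cc,R,t=K(n);d=np.c_[a,b,1+0*a]@R;o=-R.T@t
    X=o+d*(((c-o)@nn)/(d@nn))[:,None]
    yaw=.644;xw=np.array([np.cos(yaw)*np.cos(th),np.sin(yaw)*np.cos(th),np.sin(th)]);yw=np.array([-np.sin(yaw),np.cos(yaw),0])
    uv=(X-c)@np.c_[xw,yw];R_=rect(uv);ctr=c+R_[0]@np.c_[xw,yw].T
    print(n,len(P),"n",nn.round(3),"slope",np.arccos(nn[2]).round(3),th.round(3),"rms",r.std().round(2),R_,"ctr",ctr.round(1),"cent",X.mean(0).round(1))
    # jack plate orientation
    for lo,hi in((30,75),):
        m=ok&(abs(C[...,0]-500)<130)&(abs(C[...,1]-160)<130)&(C[...,2]>lo)
        k,l,s4,_=cv2.connectedComponentsWithStats(m.astype(np.uint8));
        m=l==1+np.argmax(s4[1:,4]);Q=C[m];print("  jack",np.median(Q[:,2]).round(),rect(Q[:,:2]))
E
```

```text
t 10.85 pos [735.3 640.7 342.2] z [-0.002 -0.001 -1.   ] yawx 36.74 F [ 0.1 -0.1 -1. ] M [ 0.    -0.049 -0.046] gap 12.03 gf 13.245101273059845 q [0.641 1.088 0.058 0.    1.997 1.57 ]
top 294 n [-0.22  -0.155  0.963] slope 0.273 0.271 rms 1.09 (array([-0.2, -0.6]), array([50.9, 63.1]), 89.4) ctr [496.8 159.  157.5] cent [496.6 159.6 157.5]
  jack 94.0 (array([507.9, 156.4]), array([170. , 169.9]), 36.7)
side 281 n [-0.207 -0.158  0.965] slope 0.264 0.263 rms 0.93 (array([ 0.2, -1.2]), array([58.5, 67.8]), 89.4) ctr [495.6 155.4 158. ] cent [494.7 156.3 157.9]
  jack 96.0 (array([508.7, 157. ]), array([173.8, 168.7]), 35.4)
```

The tool stayed vertical while the elbow straightened, so orientation was held and the shortfall went into position. The tilt joint (j5, limit 2.62 rad) does saturate when the arm is stretched up high, and saturating it there would tilt the tool outward, which is the direction needed. I'll fit the arm's planar geometry to find where that happens.

```bash
python3 - <<'E'
from h import *
from scipy.optimize import least_squares as ls
d=np.array([[.053,1.614,238.5,-577.,252],[-.096,1.933,490,-193.9,152.2],[.056,1.986,490.9,-197.8,44.3],[-.084,1.934,491.3,-198,145.4],[-.013,1.554,576.7,203,329.2],[.736,.596,676.7,599.2,347.7],[1.088,.058,735.3,640.7,342.2]])
q2,q3=d[:,0],d[:,1];r=np.sqrt(d[:,2]**2+d[:,3]**2-75**2);z=d[:,4]
def fk(p,q2,q3): return p[0]+p[1]*np.sin(q2+p[4])+p[2]*np.sin(q2+q3+p[5]),p[3]+p[1]*np.cos(q2+p[4])+p[2]*np.cos(q2+q3+p[5])
f=lambda p:np.r_[fk(p,q2,q3)[0]-r,fk(p,q2,q3)[1]-z]
s=ls(f,[80,400,400,0,0,0]);print(s.x.round(3),f(s.x).round(1))
for q3_ in(.06,.2,.4):
  for th in(0,.27):
    for a in (.52-th,):
        print(q3_,th,"q2",round(a-q3_,2),np.round(fk(s.x,a-q3_,q3_),0))
E
```

```text
[ 1.29600e+00  4.26163e+02  6.16011e+02 -2.01090e+01 -1.00000e-03
  1.55000e-01] [ 0.3  0.5 -0.1 -0.4 -0.3  0.2 -0.1  0.3 -0.1  0.  -0.1 -0.2 -0.1  0.1]
0.06 0 q2 0.46 [575. 843.]
0.06 0.27 q2 0.19 [324. 965.]
0.2 0 q2 0.32 [520. 865.]
0.2 0.27 q2 0.05 [265. 972.]
0.4 0 q2 0.12 [437. 884.]
0.4 0.27 q2 -0.15 [180. 967.]
```

Call:
send_rows(motion=[[[-0.015, 0, -0.015], 0], [[-0.05, 0, -0.05], 0], [[-0.09, 0, -0.095], 0], [[-0.13, 0, -0.14], 0], [[-0.17, 0, -0.185], 0], [[-0.21, 0, -0.23], 0], [[-0.25, 0, -0.275], 0], [[-0.29, 0, -0.32], 0], [[-0.33, 0, -0.36], 0], [[-0.37, 0, -0.4], 0]])

```text
time_s: 12.1
eef_pos: [435.1, 416.5, 750.0]
tcp_rot: [0.949, 0.315, 0.004, -0.002]
contact_force: [-0.3, -0.5, -1.2]
finger_gap: 0.14
grasp_force: 13.2
```

```bash
python3 -c "
from h import *
st()"
```

```text
t 12.1 pos [435.1 416.5 750. ] z [ 0.007  0.006 -1.   ] yawx 36.75 F [-0.3 -0.5 -1.2] M [-0.017 -0.005 -0.01 ] gap 11.95 gf 13.248691409826279 q [0.64  0.209 0.599 0.    2.325 1.57 ]
```

Call:
send_rows(motion=[[[-0.02, 0, -0.02], 0], [[-0.04, 0, -0.045], 0], [[-0.06, 0, -0.07], 0], [[-0.08, 0, -0.095], 0], [[-0.1, 0, -0.115], 0], [[-0.12, 0, -0.135], 0], [[-0.14, 0, -0.15], 0], [[-0.15, 0, -0.16], 0], [[-0.16, 0, -0.17], 0], [[-0.16, 0, -0.17], 0]])

```text
time_s: 13.35
eef_pos: [305.6, 319.2, 894.5]
tcp_rot: [0.949, 0.315, 0.013, -0.005]
contact_force: [0.3, -0.8, -0.4]
finger_gap: 0.137
grasp_force: 13.3
```

```bash
python3 -c "
from h import *
st()"
```

```text
t 13.35 pos [305.6 319.2 894.5] z [ 0.021  0.017 -1.   ] yawx 36.75 F [ 0.3 -0.8 -0.4] M [-0.008  0.046  0.023] gap 11.67 gf 13.254187256097794 q [6.380e-01 1.280e-01 3.680e-01 1.000e-03 2.619e+00 1.569e+00]
```

j5 is saturated and the tool has begun to tilt outward in the meter's plane (0.027 rad). Continuing.

Call:
send_rows(motion=[[[-0.01, 0, -0.01], 0], [[-0.02, 0, -0.02], 0], [[-0.03, 0, -0.03], 0], [[-0.04, 0, -0.04], 0], [[-0.05, 0, -0.05], 0], [[-0.06, 0, -0.06], 0], [[-0.07, 0, -0.07], 0], [[-0.08, 0, -0.08], 0], [[-0.09, 0, -0.09], 0], [[-0.1, 0, -0.1], 0]])

```text
time_s: 14.6
eef_pos: [227.2, 261.8, 921.1]
tcp_rot: [0.948, 0.315, 0.043, -0.014]
contact_force: [0.6, -0.5, -0.0]
finger_gap: 0.135
grasp_force: 13.2
```

```bash
python3 -c "
from h import *
st()"
```

```text
t 14.6 pos [227.2 261.8 921.1] z [ 0.073  0.054 -0.996] yawx 36.75 F [ 0.6 -0.5 -0. ] M [ 0.017  0.051 -0.011] gap 11.51 gf 13.247512578964233 q [ 0.64  -0.063  0.494  0.     2.619  1.57 ]
```

Call:
send_rows(motion=[[[-0.015, 0, -0.02], 0], [[-0.03, 0, -0.04], 0], [[-0.045, 0, -0.06], 0], [[-0.06, 0, -0.08], 0], [[-0.075, 0, -0.1], 0], [[-0.09, 0, -0.12], 0], [[-0.105, 0, -0.14], 0], [[-0.12, 0, -0.16], 0], [[-0.135, 0, -0.18], 0], [[-0.15, 0, -0.2], 0]])

```text
time_s: 15.85
eef_pos: [133.3, 208.2, 931.9]
tcp_rot: [0.946, 0.314, 0.076, -0.025]
contact_force: [1.1, -0.1, -0.2]
finger_gap: 0.139
grasp_force: 13.2
```

```bash
python3 -c "
from h import *
st()"
```

```text
t 15.85 pos [133.3 208.2 931.9] z [ 0.128  0.095 -0.987] yawx 36.75 F [ 1.1 -0.1 -0.2] M [-0.047  0.071 -0.068] gap 11.86 gf 13.248545676469803 q [ 0.709 -0.261  0.624 -0.024  2.619  1.617]
```

Call:
send_rows(motion=[[[0.005, 0, -0.03], 0], [[0.01, 0, -0.06], 0], [[0.015, 0, -0.09], 0], [[0.02, 0, -0.12], 0], [[0.025, 0, -0.15], 0], [[0.03, 0, -0.18], 0], [[0.035, 0, -0.21], 0], [[0.04, 0, -0.24], 0], [[0.045, 0, -0.27], 0], [[0.05, 0, -0.3], 0]])

```text
time_s: 17.1
eef_pos: [151.9, 233.7, 964.0]
tcp_rot: [0.943, 0.313, 0.106, -0.036]
contact_force: [0.4, 0.5, -0.5]
finger_gap: 0.137
grasp_force: 13.3
```

```bash
python3 -c "
from h import *
st()"
```

```text
t 17.1 pos [151.9 233.7 964. ] z [ 0.177  0.134 -0.975] yawx 36.75 F [ 0.4  0.5 -0.5] M [-0.092  0.105 -0.046] gap 11.67 gf 13.250685185194016 q [ 0.746 -0.136  0.436 -0.045  2.619  1.634]
```

Call:
send_rows(motion=[[[0.003, 0, -0.02], 0], [[0.006, 0, -0.04], 0], [[0.009, 0, -0.06], 0], [[0.012, 0, -0.08], 0], [[0.015, 0, -0.1], 0], [[0.018, 0, -0.12], 0], [[0.021, 0, -0.14], 0], [[0.024, 0, -0.16], 0], [[0.027, 0, -0.18], 0], [[0.03, 0, -0.2], 0]])

```text
time_s: 18.35
eef_pos: [149.7, 236.1, 984.9]
tcp_rot: [0.939, 0.312, 0.133, -0.046]
contact_force: [-0.5, 0.0, -0.7]
finger_gap: 0.144
grasp_force: 13.3
```

```bash
python3 -c "
from h import *
s,M=st([495.5,157.5,300])
print(np.arccos(-M[2,2]),np.degrees(np.arctan2(M[1,2],M[0,2])))"
```

```text
t 18.35 pos [149.7 236.1 984.9] z [ 0.221  0.17  -0.96 ] yawx 36.74 F [-0.5  0.  -0.7] M [-0.128  0.118  0.019] gap 12.27 gf 13.251525610685349 q [ 0.767 -0.089  0.33  -0.063  2.619  1.637]
tool shift mm [ 29.8 272.4 721. ]
0.28276963529597665 37.45438756017969
```

Call:
send_rows(motion=[[[0.001, 0.005, 0.015], 0], [[0.002, 0.018, 0.045], 0], [[0.004, 0.033, 0.085], 0], [[0.006, 0.05, 0.13], 0], [[0.008, 0.067, 0.175], 0], [[0.009, 0.084, 0.22], 0], [[0.011, 0.1, 0.265], 0], [[0.013, 0.117, 0.31], 0], [[0.014, 0.134, 0.355], 0], [[0.016, 0.151, 0.4], 0]])

```text
time_s: 19.6
eef_pos: [341.7, 191.9, 602.9]
tcp_rot: [0.94, 0.312, 0.133, -0.046]
contact_force: [-0.0, 0.3, -0.4]
finger_gap: 0.138
grasp_force: 13.3
```

```bash
python3 -c "
from h import *
s,M=st([495.5,157.5,300])
print(np.arccos(-M[2,2]),np.degrees(np.arctan2(M[1,2],M[0,2])))"
```

```text
t 19.6 pos [341.7 191.9 602.9] z [ 0.221  0.17  -0.96 ] yawx 36.72 F [-0.   0.3 -0.4] M [-0.035  0.077  0.01 ] gap 11.75 gf 13.265684992074966 q [ 0.247 -0.615  1.588  0.117  1.905  1.229]
tool shift mm [ 14.3 120.7 319.1]
0.2824252949854248 37.46577172964095
```

```bash
python3 -c "
from h import *
s,M=st([481.6,146.7,219.2]);print(M.round(4))"
```

```text
t 19.6 pos [341.7 191.9 602.9] z [ 0.221  0.17  -0.96 ] yawx 36.72 F [-0.   0.3 -0.4] M [-0.035  0.077  0.01 ] gap 11.75 gf 13.265684992074966 q [ 0.247 -0.615  1.588  0.117  1.905  1.229]
tool shift mm [-25.2 121.4 391.8]
[[ 0.7698  0.5987  0.2212]
 [ 0.5742 -0.801   0.1695]
 [ 0.2787 -0.0035 -0.9604]]
```

Call:
send_rows(motion=[[[-0.001, 0.005, 0.016], 0], [[-0.004, 0.018, 0.06], 0], [[-0.007, 0.034, 0.11], 0], [[-0.01, 0.05, 0.162], 0], [[-0.013, 0.066, 0.214], 0], [[-0.017, 0.082, 0.265], 0], [[-0.02, 0.098, 0.316], 0], [[-0.023, 0.11, 0.358], 0], [[-0.025, 0.119, 0.385], 0], [[-0.025, 0.121, 0.392], 0]])

```text
time_s: 20.85
eef_pos: [481.0, 147.6, 219.9]
tcp_rot: [0.94, 0.312, 0.132, -0.046]
contact_force: [-0.4, 1.0, -0.6]
finger_gap: 0.137
grasp_force: 13.2
```

```bash
python3 - <<'E'
from h import *
s,M=st([481.6,146.7,219.2])
o=[]
for n in("top","side"):
    p,d=env.read_camera(n);np.savez(n+"h.npz",p=p,d=d)
T,S=np.load("toph.npz")["p"],np.load("sideh.npz")["p"]
r=np.zeros((600,800,3),np.uint8)
r[:400,:400]=cv2.resize(T[190:290,230:330],(400,400),interpolation=2);r[:400,400:]=cv2.resize(S[110:210,215:315],(400,400),interpolation=2)
cv2.imwrite("pics/hover.png",r)
X=s["eef_pos"]+M@np.array([[x,y,28.3] for x,y in((30,22),(30,-22),(-30,-22),(-30,22))]).T.reshape(3,4) if 0 else (s["eef_pos"]+np.array([[x,y,28.3] for x,y in((30,22),(30,-22),(-30,-22),(-30,22))])@M.T)
print("top px",proj("top",X).round(1).tolist(),"side",proj("side",X).round(1).tolist())
E
```

```text
t 20.85 pos [481.  147.6 219.9] z [ 0.219  0.17  -0.961] yawx 36.71 F [-0.4  1.  -0.6] M [-0.087  0.116 -0.025] gap 11.69 gf 13.228911012411118 q [ 0.07  -0.396  2.08   0.164  1.226  0.961]
tool shift mm [-0.2  1.1  0.6]
top px [[282.7, 228.2], [267.5, 239.3], [282.4, 259.3], [297.4, 248.2]] side [[278.3, 151.0], [263.0, 144.7], [248.9, 163.3], [264.3, 170.0]]
```

View pics/hover.png

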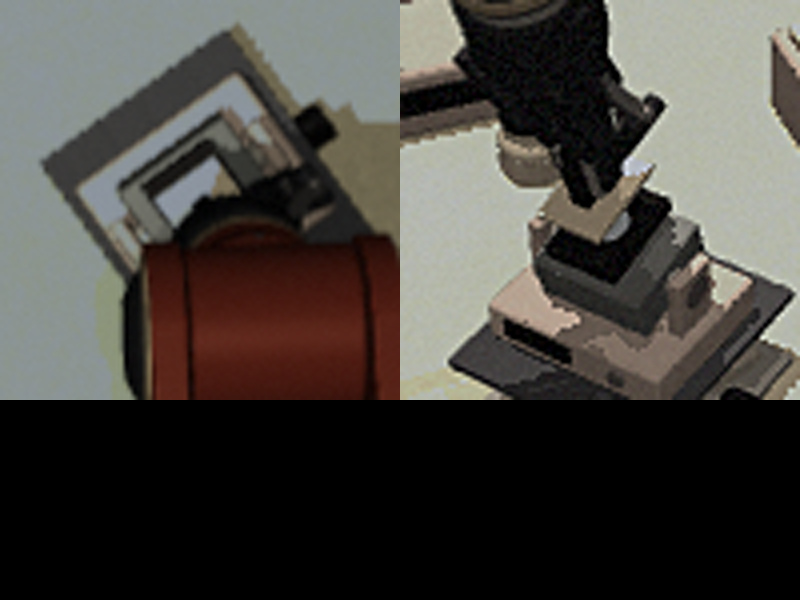

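The side crop shows the tile's corners at (653,165), (540,212) and (600,242), close to those predicted from the tool pose. It sits over the window and looks parallel to it. In the top crop its visible corners (213,150) and (155,197) agree too. Next I approach to about 5 mm and take a force baseline.

Call:
send_rows(motion=[[[0, 0, 0.002], 0], [[0, 0.0005, 0.005], 0], [[0, 0.001, 0.009], 0], [[0, 0.001, 0.013], 0], [[0, 0.001, 0.017], 0], [[0, 0.001, 0.02], 0], [[0, 0.001, 0.022], 0], [[0, 0.001, 0.024], 0], [[0, 0.001, 0.025], 0], [[0, 0.001, 0.025], 0]])

```text
time_s: 22.2
eef_pos: [487.4, 151.0, 197.0]
tcp_rot: [0.939, 0.312, 0.133, -0.046]
contact_force: [-0.4, 0.3, -0.9]
finger_gap: 0.137
grasp_force: 13.2
```

```bash
cat > pr.py <<'E'
from h import *
import sys
N=int(sys.argv[1]);A=[]
for i in range(N):
    p,d=env.read_camera("side");s=env.read_state();M=Ro.from_quat(s["tcp_rot"]).as_matrix()
    A.append(np.r_[s["eef_pos"],M.T@s["contact_force"],M.T@s["moment"],np.arccos(-M[2,2]),s["grasp_force"],s["finger_gap"]*85.4])
A=np.array(A);m=A.mean(0);P=m[:3]
np.savez("sidep.npz",p=p,d=d)
n=-M[:,2];rel=P-np.array([495.8,157.6,157.5])
print("t",s["time_s"],"pos",P.round(2),"h above W",round(rel@n-34.3,2),"lat",(rel@M[:,:2]).round(2),"Ftool",m[3:6].round(2),"+-",(A.std(0)[3:6]/N**.5).round(2),"Mtool",m[6:9].round(3),"+-",(A.std(0)[6:9]/N**.5).round(3),"tilt",m[9].round(4),"gf",m[10].round(1),m[11].round(2))
E
python3 pr.py 8
```

```text
t 22.6 pos [487.39 151.   197.11] h above W 6.72 lat [0.79 0.12] Ftool [-0.08  0.13  0.4 ] +- [0.19 0.1  0.18] Mtool [-0.    -0.171  0.002] +- [0.01  0.012 0.003] tilt 0.283 gf 13.2 11.81
```

Call:
send_rows(motion=[[[-0.0003, 0, 0.001], 0], [[-0.0005, 0, 0.002], 0], [[-0.0008, 0, 0.003], 0], [[-0.0008, 0, 0.004], 0], [[-0.0008, 0, 0.005], 0], [[-0.0008, 0, 0.006], 0], [[-0.0008, 0, 0.007], 0], [[-0.0008, 0, 0.008], 0], [[-0.0008, 0, 0.009], 0], [[-0.0008, 0, 0.009], 0]])

```text
time_s: 23.85
eef_pos: [488.8, 152.0, 188.3]
tcp_rot: [0.939, 0.312, 0.133, -0.046]
contact_force: [-1.5, -0.6, 0.6]
finger_gap: 0.135
grasp_force: 13.7
```

```bash
python3 pr.py 10
```

```text
t 24.35 pos [488.76 152.04 188.25] h above W -2.27 lat [-0.03  0.14] Ftool [-0.88 -0.32 -2.34] +- [0.13 0.11 0.08] Mtool [-0.003 -0.427  0.02 ] +- [0.004 0.013 0.009] tilt 0.2829 gf 13.7 11.7
```

Contact came where expected: force rose 2.7 N, which implies about 2.5 mm of give, and geometry says 2.3 mm. The moment change suggests the tile bears on its lower edge, as predicted by the 0.016 rad excess tilt. I'll press to about 5 mm and then ease the grip so the tile can settle flush.

Call:
send_rows(motion=[[[0, 0, 0.0005], 0], [[0, 0, 0.001], 0], [[0, 0, 0.0015], 0], [[0, 0, 0.002], 0], [[0, 0, 0.0025], 0], [[0, 0, 0.0027], 0], [[0, 0, 0.0027], 0], [[0, 0, 0.0027], 0], [[0, 0, 0.0027], 0], [[0, 0, 0.0027], 0]])

```text
time_s: 25.6
eef_pos: [489.4, 152.6, 185.6]
tcp_rot: [0.939, 0.312, 0.133, -0.046]
contact_force: [-1.3, -1.0, 3.7]
finger_gap: 0.137
grasp_force: 13.9
```

```bash
python3 pr.py 8
```

```text
t 26.0 pos [489.42 152.55 185.65] h above W -5.0 lat [0.05 0.13] Ftool [-0.31 -0.11 -3.76] +- [0.15 0.11 0.08] Mtool [-0.    -0.337  0.002] +- [0.01  0.009 0.011] tilt 0.2831 gf 13.9 11.72
```

Call:
send_rows(motion=[[[0, 0, 0], 0], [[0, 0, 0], 0], [[0, 0, 0], 0], [[0, 0, 0.0003], 0], [[0, 0, 0.0005], 0], [[0, 0, 0.0005], 0], [[0, 0, 0.0005], 0], [[0, 0, 0.0005], 0], [[0, 0, 0.0005], 0], [[0, 0, 0.0005], 0]], gripper=0.0118)

```text
time_s: 27.25
eef_pos: [489.6, 152.7, 185.2]
tcp_rot: [0.939, 0.312, 0.133, -0.046]
contact_force: [0.5, -0.2, 4.6]
finger_gap: 0.136
grasp_force: 10.1
```

```bash
python3 pr.py 8
```

```text
t 27.65 pos [489.54 152.63 185.18] h above W -5.48 lat [0.06 0.14] Ftool [ 1.98 -0.56 -4.04] +- [0.08 0.18 0.15] Mtool [ 0.022  0.122 -0.009] +- [0.006 0.007 0.008] tilt 0.2832 gf 10.1 11.99
```

Easing the grip let the tile pivot. The friction and moment changes have the sign expected of it swinging back towards flush, with about 4.9 mm of give. I'll relieve the side load with a small tool -x shift.

Call:
send_rows(motion=[[[-0.0002, 0, 0], 0], [[-0.0004, 0, 0], 0], [[-0.0005, 0, 0], 0], [[-0.0005, 0, 0], 0], [[-0.0005, 0, 0], 0], [[-0.0005, 0, 0], 0], [[-0.0005, 0, 0], 0], [[-0.0005, 0, 0], 0], [[-0.0005, 0, 0], 0], [[-0.0005, 0, 0], 0]])

```text
time_s: 28.9
eef_pos: [489.1, 152.3, 184.9]
tcp_rot: [0.939, 0.312, 0.133, -0.046]
contact_force: [0.4, 0.0, 4.7]
finger_gap: 0.14
grasp_force: 10.2
```

```bash
python3 pr.py 8
```

```text
t 29.3 pos [489.05 152.29 184.92] h above W -5.57 lat [-0.59  0.12] Ftool [ 1.67  0.45 -4.38] +- [0.1  0.14 0.2 ] Mtool [-0.108  0.012 -0.007] +- [0.007 0.011 0.009] tilt 0.2828 gf 10.2 11.81
```

Across the four readings the moments fit a bearing point near x = -30 mm, so the lower edge is still carrying the load. My last shift was the wrong way. Moving +x makes friction drag the tile's bottom back towards flush, so I'll do that with a slightly lighter grip.

Call:
send_rows(motion=[[[0, 0, 0], 0], [[0.0002, 0, 0], 0], [[0.0004, 0, 0], 0], [[0.0006, 0, 0], 0], [[0.0008, 0, 0], 0], [[0.001, 0, 0], 0], [[0.0012, 0, 0], 0], [[0.0013, 0, 0], 0], [[0.0013, 0, 0], 0], [[0.0013, 0, 0], 0]], gripper=0.0119)

```text
time_s: 30.55
eef_pos: [489.9, 153.1, 185.2]
tcp_rot: [0.939, 0.312, 0.133, -0.046]
contact_force: [-3.0, -0.8, 3.0]
finger_gap: 0.139
grasp_force: 5.4
```

```bash
python3 pr.py 8
```

```text
t 30.95 pos [489.96 153.16 185.23] h above W -5.62 lat [ 0.69 -0.04] Ftool [-2.33 -0.58 -4.31] +- [0.15 0.22 0.17] Mtool [ 0.045 -0.508  0.008] +- [0.013 0.009 0.009] tilt 0.2828 gf 5.3 12.08
```

The bearing point has moved inside the face (about +24 mm, with the side load). I'll release the side load, then firm the grip.

Call:
send_rows(motion=[[[-0.0002, 0, 0], 0], [[-0.0004, 0, 0], 0], [[-0.0006, 0, 0], 0], [[-0.0006, 0, 0], 0], [[-0.0006, 0, 0], 0], [[-0.0006, 0, 0], 0], [[-0.0006, 0, 0], 0], [[-0.0006, 0, 0], 0], [[-0.0006, 0, 0], 0], [[-0.0006, 0, 0], 0]])

```text
time_s: 32.2
eef_pos: [489.8, 152.6, 185.3]
tcp_rot: [0.939, 0.312, 0.133, -0.046]
contact_force: [0.5, 0.6, 4.5]
finger_gap: 0.139
grasp_force: 5.3
```

```bash
python3 pr.py 8
```

```text
t 32.6 pos [489.75 152.6  185.25] h above W -5.47 lat [0.22 0.3 ] Ftool [ 2.15 -0.29 -4.21] +- [0.27 0.1  0.19] Mtool [-0.068  0.162 -0.013] +- [0.01  0.012 0.009] tilt 0.2831 gf 5.3 12.01
```

Call:
send_rows(motion=[[[0.0001, 0, 0], 0], [[0.0002, 0, 0], 0], [[0.0003, 0, 0], 0], [[0.0003, 0, 0], 0], [[0.0003, 0, 0], 0], [[0.0003, 0, 0], 0], [[0.0003, 0, 0], 0], [[0.0003, 0, 0], 0], [[0.0003, 0, 0], 0], [[0.0003, 0, 0], 0]])

```text
time_s: 33.85
eef_pos: [489.7, 152.8, 185.1]
tcp_rot: [0.94, 0.312, 0.133, -0.046]
contact_force: [0.5, -3.7, 5.0]
finger_gap: 0.139
grasp_force: 5.5
```

```bash
python3 pr.py 8
```

```text
t 34.25 pos [489.7  152.87 185.1 ] h above W -5.65 lat [0.28 0.04] Ftool [-1.33  2.24 -4.2 ] +- [0.27 0.16 0.1 ] Mtool [-0.444 -0.329  0.009] +- [0.009 0.011 0.01 ] tilt 0.2825 gf 5.5 11.98
```

Call:
send_rows(motion=[[[0, 0, 0], 0], [[0, 0, 0], 0], [[0, 0, 0], 0], [[0, 0, 0], 0], [[0, 0, 0], 0], [[0, 0, 0], 0], [[0, 0, 0], 0], [[0, 0, 0], 0], [[0, 0, 0], 0], [[0, 0, 0], 0]], gripper=0.0117)

```text
time_s: 35.5
eef_pos: [489.8, 152.9, 185.2]
tcp_rot: [0.939, 0.312, 0.133, -0.046]
contact_force: [-1.2, -2.2, 4.0]
finger_gap: 0.141
grasp_force: 8.2
```

```bash
python3 pr.py 8; python3 -c "
from h import *
p=np.load('sidep.npz')['p'];cv2.imwrite('pics/fin.png',cv2.resize(p[110:210,215:315],(600,600),interpolation=2))"
```

```text
t 35.9 pos [489.74 152.93 185.16] h above W -5.61 lat [0.37 0.01] Ftool [-1.78  0.49 -4.36] +- [0.2  0.17 0.19] Mtool [-0.181 -0.463  0.007] +- [0.011 0.013 0.008] tilt 0.2827 gf 8.2 11.77
```

View pics/fin.png

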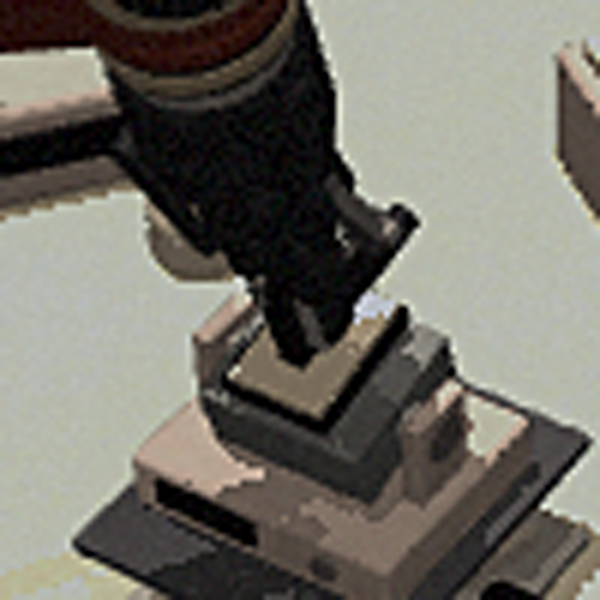

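The final crop shows the tile lying flat and square on the black window, with a thin, even dark border along its front edge (275,400) and right edge (375,365), held at 8 N. The spring force of about 4.7 N implies about 5 mm of give. Handing in.

```bash
python3 -c "
from h import *
print(env.hand_in())"
```

```text
the job is handed in; nothing more can be done
None
```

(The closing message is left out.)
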